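# Put the microscope's loose optics away

### The job

Sort the microscope's optics from the bench into their trays, each standing upright on the floor of its tray the same way up as it stands now: the two slim metal objectives in the narrow two-bay tray, one in each bay; the two black eyepieces side by side in the square tray; and the wide, squat condenser lens near the middle of the round dish. Set each one down without dropping it or knocking any over; the hollow lens cap and the other lab things are not part of the job.

Things in the scene. Friction and masses are not known exactly. Their poses are not given: they have to be found in the camera images.
- objective_a: microscope objective: a slim bright-metal barrel with two dark bands, standing on its wide screw end with its tapered nose up. 60 tall; barrel 28 diameter from 6 to 44 above its underside, then tapering to 13 at the top; the lowest 5 is 25 diameter. About 0.11 kg. Origin: centre of its underside, z up along its axis. All sizes in mm. One of two identical objectives.
- objective_b: microscope objective: a slim bright-metal barrel with two dark bands, standing on its wide screw end with its tapered nose up. 60 tall; barrel 28 diameter from 6 to 44 above its underside, then tapering to 13 at the top; the lowest 5 is 25 diameter. About 0.11 kg. Origin: centre of its underside, z up along its axis. All sizes in mm. One of two identical objectives; they are interchangeable.
- eyepiece_a: microscope eyepiece: black, standing on its wide eyecup (40 diameter, 20 high) with its narrower tube up (31 diameter, from 22 to 54 above the underside). 54 tall. About 0.09 kg. Origin: centre of its underside, z up along its axis. All sizes in mm. One of two identical eyepieces.
- eyepiece_b: microscope eyepiece: black, standing on its wide eyecup (40 diameter, 20 high) with its narrower tube up (31 diameter, from 22 to 54 above the underside). 54 tall. About 0.09 kg. Origin: centre of its underside, z up along its axis. All sizes in mm. One of two identical eyepieces; they are interchangeable.
- condenser: condenser lens: a wide squat dark-metal drum, 50 diameter up to 30 above its underside, with a small raised lens of 30 to 24 diameter on top, 36 tall in all (sizes in mm). About 0.14 kg. Origin: centre of its underside, z up along its axis. Beside it on the bench a hollow black lens cap (a ring 42 diameter, 16 high) may lie among the optics; that one is not part of the job.
- bay_tray: narrow white tray for the objectives, fixed, sizes in mm: 64 (its x) by 121 (its y) by 22 high, walls and floor 4 thick; one divider wall, as high as the rim, across the middle (at y = 0) makes two bays, each 56 by about 54 inside, with centres at y = -29 and y = +29. Origin: centre of its underside; inner floor 4 above it.
- square_tray: square white tray for the eyepieces, fixed, sizes in mm: 112 by 112 by 22 high, walls and floor 4 thick, undivided (104 by 104 inside; both eyepieces fit with centres 52 apart). Origin: centre of its underside; inner floor 4 above it; x and y along its sides.
- dish: round shallow white ceramic dish for the condenser, fixed, sizes in mm: 112 diameter at the rim, 98 across inside at the floor, 14 high, floor 4 thick. Origin: centre of its underside.

How it is judged:
By the outcome, as a careful person would: the job done as asked, in the order asked, and still so for the second after the job is handed in, with the robot touching nothing.
It also fails if it takes over 131 s, if anything falls off the work surface, if the arm or the gripper's body presses on something with over 40 N, if the wrist force passes 120 N, or if a joint passes its speed limit or range.

### The arm

A 6-joint arm with a two-finger parallel gripper is mounted at the origin on the work surface. World frame = base frame: x ahead of the robot, y to its left, z up, the work surface at z = 0. Lengths are in m, angles in rad, forces in N, time in s.
With the tool pointing down it reaches from about 0.3 to 0.775 m from the base axis. Payload 14.6 kg.
Tool frame: the origin (TCP) lies on the centre line of the jaws, within the pads' length; the fingertips stand ctrl.tcp_to_tips ahead of it and the grasp point (between the pads) lies 2 mm behind it (ctrl.tcp_to_tips is the distance from the TCP to the fingertips, in m); z points along the fingers, y is the line along which they close (so a half turn about z gives the same grasp; the last joint's range is limited). The gripper opens to 94 mm and grips with 3 to 60 N. Pads are 16 mm wide; open, the fingers measure 119 mm over their backs; the gripper's body (75 mm by 177 mm) begins 78 mm behind the grasp point.
Start: joints at [1.045, 0.3, 1.521, -0, 1.321, -0.067], TCP at [0.244, 0.493, 0.222] pointing down, gripper open.
Joint ranges: [-3.03, 3.03], [-0.79, 2.21], [0.23, 2.52], [-1.04, 4.18], [0, 3.07], [-2.55, 2.55]. Speed limits (rad/s): [2.22, 2.22, 2.57, 3.14, 3.14, 3.14].

### API

Orientations are given as [roll, pitch, yaw] about the fixed x, y, z axes, in that order (R = Rz(yaw) Ry(pitch) Rx(roll)).
In Python, from station import telemetry, viewer, hand_in, ctrl gives the robot as it stands.
- The arm moves only by the tool step_arm, never from a script. Its argument "plan" is a list of rows, each an object of numbers: "dx", "dy", "dz": the shift along the tool's x, y, z scaled (see below); "rx", "ry", "rz": the turn, a rotation vector about the tool's x, y, z scaled (see below); "claw": the closure, from 0 (fully open) to 1 (shut). In form: [{"dx": .., "dy": .., "dz": .., "rx": .., "ry": .., "rz": .., "claw": ..}, ...]. A call has 1 to 10 rows; each row shifts and turns the commanded pose from where the row before left it, along the tool's axes as they then stand; what a row does not reach is not made up. The controller multiplies each number of a shift by 0.1 m and each number of a turn by 90 degrees. A row lasts 1/10 s, in which the tool goes at most 50 mm and 8.59 degrees, less where a joint would pass 70% of its speed; a pose out of reach is approached as far as the arm can. A call with a number of a shift or a turn outside -1 to 1 is refused whole. A call with a gripper value outside its range is refused whole. The fingers move at their own pace and stop on an object; "grip_force" is the grip in N (left out, the last holds). Time passes only in rows, so rows that do not move let the fingers close. It gives the time, the measured TCP pose, the force, the opening and the grip force at its end, in the units of the state.
- telemetry.get_obs(): the state, without advancing time (a new reading comes with each control period).
- viewer.camera(name): name is "scene" or "top" or "wrist"; returns a dict with "img" (384x512x3 uint8, red, green, blue), "z_map" (384x512 float32, m along the optical axis (not along the pixel's ray), 0 where there is no reading), "fx", "fy", "cx", "cy" (pixels), "R" (3x3) and "t" (3): a world point X has camera coordinates R X + t; the wrist camera has in their place "tool_from_camera" (4x4, takes a point from camera to tool coordinates, whose origin is the TCP and whose axes are the flange's). Camera axes: x right, y down, z forward; pixel columns grow to the right and rows downward; lengths in m; the calibration is good to about 2 mm. A picture is of the moment at which its call begins: read the wrist's pose just before it.
- hand_in(): hands the job in; it is judged then, once.
Trained networks look in a picture, given as the dict that the camera call returned (one of the last four; its "shot" number tells which), for a name from the list of things; names that differ only in an ending like _2 or _b are one class to them, and where a whole thing is asked for, a point or a joint stands for the part that bears it (a point fixed in the world has none). Each returns a list of dicts, best first, with "score" (0 to 1); they miss things now and then, are a little off and sometimes report something else, mostly with a low value. They report only what shows in the picture. A call takes as long as a camera call.
- viewer.recognise(target, picture): "rect" ([left, top, right, bottom] in pixels, round what is visible of it).
The state is a dict: "time_s": time; "qpos": joint angles; "joint_vel": joint speeds; "tau": joint torques, N m; "ee_pos": TCP position; "eef_rot": TCP orientation; "force": force on the tool from outside, world axes, zero at the start; "moment": the same for the moment, N m; "grip_width": finger opening in m; "grip_force": force on a finger pad.
Only numpy, scipy, OpenCV 4.12 (cv2) and the standard library are available. Lean on these libraries where they do the work, as an engineer would, in place of code of your own. Each camera call takes 0.05 s, during which the arm holds its last target. There are 200 camera calls.

## Working session

There is one attempt and no reset: what is moved stays moved. The work goes in short steps, Python scripts to look and compute and a tool call to move; the robot and the scene stay as the last step left them, time stands still between calls to the robot, and variables do not carry over. Pictures are saved under pics/ and viewed, at most 14 in all, crops included, and the job is handed in when it is done.

Besides the shell and the picture viewer there is one more tool, called after "Request:" as name([rows], argument=value, ...), one row to a line, values as JSON. step_arm: Moves the arm, as the interface text tells. Shifts and turns lie within -1 to 1; 1 stands for 0.1 m of shift or 90 degrees of turn. Its arguments: {"type":"object","properties":{"plan":{"type":"array"},"grip_force":{"type":"number"}},"required":["plan"]}

```bash
mkdir -p pics; ls; cat > h.py <<'E'
import numpy as np,cv2
from station import telemetry,viewer,hand_in,ctrl
def save(p,n): cv2.imwrite(f'pics/{n}.png',p['img'][:,:,::-1])
def world(p,T=None):
    z=p['z_map']; v,u=np.mgrid[:z.shape[0],:z.shape[1]]
    c=np.stack([(u-p['cx'])/p['fx']*z,(v-p['cy'])/p['fy']*z,z],-1)
    return (c-p['t'])@p['R']   # R^T (c-t)
E
python3 - <<'E'
from h import *
print(ctrl.tcp_to_tips); o=telemetry.get_obs(); print(o)
p=viewer.camera('top'); save(p,'top1'); s=viewer.camera('scene'); save(s,'scene1')
W=world(p); np.save('W.npy',W); print(p['R'],p['t'],p['fx'])
for n in ['objective_a','eyepiece_a','condenser','bay_tray','square_tray','dish']:
    for P,nm in((p,'top'),(s,'scene')):
        Wp=world(P)
        for d in viewer.recognise(n,P):
            l,t,r,b=d['rect']; w=Wp[int((t+b)/2),int((l+r)/2)]
            print(n,nm,round(d['score'],2),np.round(d['rect']),np.round(w,3))
E
```

```text
pics
0.017
{'time_s': 0.0, 'qpos': array([ 1.04541256e+00,  3.00475580e-01,  1.52157278e+00, -1.30096201e-05,
        1.32072830e+00, -6.65934102e-02]), 'joint_vel': array([ 3.15068702e-04, -4.05916618e-04,  3.60780687e-04,  7.78435740e-04,
        9.05362701e-05,  2.23296999e-04]), 'tau': array([-1.31389224e-04, -5.31805015e+01, -3.52739990e+01,  7.08533311e-02,
        2.43817322e-02, -7.88016428e-05]), 'ee_pos': array([0.24345297, 0.49290814, 0.22188738]), 'eef_rot': array([-3.14041044e+00, -6.62151306e-05,  2.68280549e+00]), 'force': array([ 0.18231122, -0.42051508,  0.50245879]), 'moment': array([ 0.00756777,  0.01913161, -0.00655988]), 'grip_force': 0.0, 'grip_width': 0.09395948007277803}
[[ 0.02645137 -0.99961473  0.00840974]
 [-0.99104879 -0.02732406 -0.13067395]
 [ 0.1308534  -0.00487796 -0.99138973]] [-0.01768499  0.54543706  0.88673993] 408.7653167365017
objective_a top 0.6 [224. 226. 234. 244.] [0.444 0.063 0.063]
objective_a top 0.52 [338. 156. 356. 173.] [ 0.61  -0.197  0.05 ]
objective_a scene 0.77 [261. 159. 274. 180.] [0.459 0.059 0.037]
objective_a scene 0.55 [176. 
[... 227 characters left out ...]
 ]
eyepiece_a scene 0.68 [222. 171. 233. 196.] [ 0.488 -0.063  0.031]
condenser top 0.82 [326. 230. 351. 250.] [ 0.442 -0.18   0.039]
condenser scene 0.75 [170. 178. 192. 198.] [ 0.471 -0.18   0.03 ]
bay_tray top 0.64 [228. 127. 284. 171.] [0.649 0.008 0.004]
bay_tray top 0.28 [341. 156. 356. 170.] [ 0.612 -0.199  0.052]
bay_tray scene 0.91 [250. 209. 302. 230.] [0.65  0.012 0.011]
square_tray top 0.84 [381. 212. 438. 265.] [ 0.45  -0.351  0.003]
square_tray scene 0.94 [ 89. 186. 139. 222.] [ 0.455 -0.348  0.005]
square_tray scene 0.48 [167. 178. 191. 200.] [ 0.47  -0.188  0.028]
dish top 0.66 [ 86. 194. 140. 240.] [0.48  0.334 0.004]
dish scene 0.79 [339. 157. 376. 181.] [0.48  0.336 0.003]
```

```bash
python3 - <<'E'
import cv2
a=cv2.imread('pics/top1.png'); cv2.imwrite('pics/top1c.png',cv2.resize(a[110:290,70:460],None,fx=2.05,fy=2.05,interpolation=2))
a=cv2.imread('pics/scene1.png'); cv2.imwrite('pics/scene1c.png',cv2.resize(a[120:270,70:400],None,fx=2.4,fy=2.4,interpolation=2))
E
```

```text
(no output)
```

View pics/top1c.png

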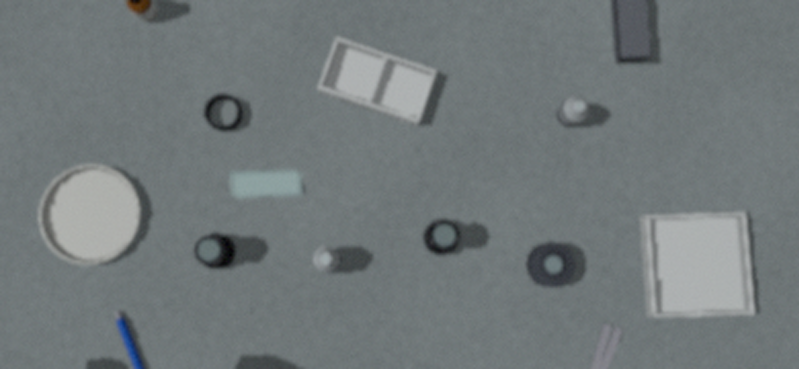

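View pics/scene1c.png

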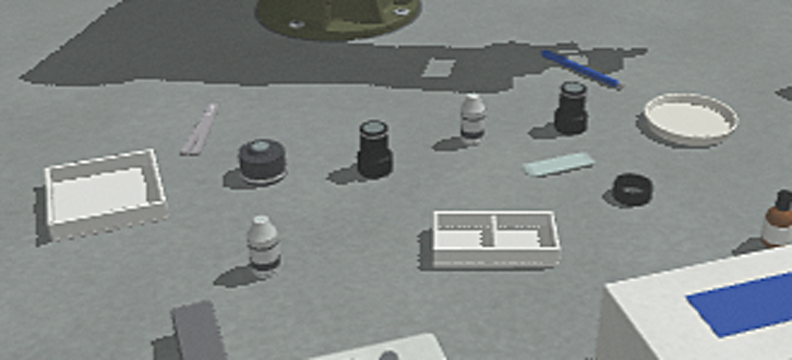

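The top view matches the detections: dish at left, bay tray at the top, square tray at right, two objectives, two eyepieces and the condenser in between, and the cap at (224,112) in the crop. Next I'll fit accurate positions.

```bash
cat >> h.py <<'E'
from scipy.optimize import least_squares
def fit(pts,c,r,z0,z1,rad=None):
    m=(np.hypot(pts[:,0]-c[0],pts[:,1]-c[1])<r)&(pts[:,2]>z0)&(pts[:,2]<z1); q=pts[m]
    if rad is None: return q
    f=least_squares(lambda x:np.hypot(q[:,0]-x[0],q[:,1]-x[1])-rad,q[:,:2].mean(0),loss='soft_l1',f_scale=.002)
    return f.x,len(q),np.sqrt(np.mean(f.fun**2))
E
python3 - <<'E'
from h import *
T=world(viewer.camera('top')).reshape(-1,3); S=world(viewer.camera('scene')).reshape(-1,3)
P=np.vstack([T,S])
for n,c,z0,z1,rad in [('objA',(.45,.063),.012,.042,.014),('objB',(.615,-.198),.012,.042,.014),('eyeA',(.457,.18),.026,.052,.0155),('eyeB',(.475,-.064),.026,.052,.0155),('cond',(.45,-.18),.006,.027,.025)]:
    print(n,*fit(S,c,.04,z0,z1,rad))
    for nm,Q in(('T',T),('S',S)):
        q=fit(Q,c,.04,.0,.1); h=q[:,2].max(); q=q[q[:,2]>h-.007]; print('  top',nm,h.round(4),q[:,:2].mean(0).round(4),len(q))
for n,c,r,h in [('bay',(.649,.008),.085,.022),('sq',(.45,-.35),.09,.022),('dish',(.48,.335),.07,.014)]:
  for nm,Q in(('T',T),('S',S)):
    q=fit(Q,c,r,h-.006,h+.005); b=cv2.minAreaRect((q[:,:2]*1000).astype(np.float32)); print(n,nm,len(q),np.round(b[0],1),np.round(b[1],1),round(b[2],1))
E
```

```text
objA [0.44443175 0.06315164] 97 0.0014834076297568
  top T 0.0629 [0.443  0.0619] 46
  top S 0.0615 [0.4487 0.0617] 17
objB [ 0.61661351 -0.2064801 ] 142 0.0010491194985198847
  top T 0.0631 [ 0.6149 -0.2063] 37
  top S 0.0607 [ 0.6201 -0.2069] 34
eyeA [0.45097594 0.18781609] 91 0.0013084439191804534
  top T 0.0594 [0.449  0.1865] 150
  top S 0.0558 [0.4541 0.1863] 58
eyeB [ 0.47293547 -0.06241013] 100 0.001244963952490465
  top T 0.0591 [ 0.4709 -0.0631] 153
  top S 0.0555 [ 0.4776 -0.0635] 73
cond [ 0.44530405 -0.18251099] 133 0.0013609637101140181
  top T 0.0406 [ 0.4442 -0.1831] 136
  top S 0.0374 [ 0.4522 -0.1834] 87
bay T 354 [647.2  13.6] [120.9  64.9] 72.4
bay S 341 [650.3  14.5] [119.3  66.2] 72.7
sq T 410 [ 448.7 -348.5] [112.  113.5] 3.4
sq S 318 [ 451.3 -348. ] [116.8 111.8] 3.5
dish T 372 [486.5 330.2] [110.1 110. ] 37.1
dish S 165 [488.9 329.9] [108.8 113.1] 78.5
```

```bash
python3 - <<'E'
from h import *
T=world(viewer.camera('top')); S=world(viewer.camera('scene'))
for Q in(T,S):
    q=Q.reshape(-1,3); q=q[(q[:,2]>.068)&(q[:,2]<.6)&(q[:,0]>.3)]
    # coarse grid of tall things
    d={}
    for p in q: k=(round(p[0]/.06)*.06,round(p[1]/.06)*.06); d[k]=max(d.get(k,0),p[2])
    print({(round(a,2),round(b,2)):round(float(v),3) for (a,b),v in d.items() if a<.85})
E
```

```text
{(0.84, 0.3): 0.085, (0.84, 0.24): 0.084, (0.84, 0.18): 0.086, (0.84, 0.12): 0.086, (0.84, 0.06): 0.084, (0.84, -0.54): 0.081, (0.84, -0.48): 0.081, (0.84, -0.42): 0.083}
{(0.42, 0.78): 0.405, (0.48, 0.78): 0.393, (0.3, 0.54): 0.346, (0.42, 0.84): 0.349, (0.42, 0.9): 0.258, (0.36, 0.96): 0.16, (0.36, 0.9): 0.16, (0.42, 0.96): 0.16, (0.36, 0.84): 0.16, (0.48, 0.9): 0.16, (0.48, 0.84): 0.161, (0.3, 0.96): 0.092, (0.3, 1.02): 0.079, (0.84, 0.24): 0.082, (0.84, 0.3): 0.082, (0.84, 0.18): 0.082, (0.84, 0.12): 0.082, (0.84, 0.06): 0.082, (0.84, -0.42): 0.08, (0.84, -0.48): 0.079}
```

Request:
step_arm([
  {"rz": -0.073, "claw": 0.36},
  {"rz": -0.073, "claw": 0.36},
  {"rz": -0.073, "claw": 0.36},
  {"rz": -0.073, "claw": 0.36},
], grip_force=20)

```text
$.plan[0]: bad value
```

Request:
step_arm([
  {"dx": 0, "dy": 0, "dz": 0, "rx": 0, "ry": 0, "rz": -0.073, "claw": 0.36},
  {"dx": 0, "dy": 0, "dz": 0, "rx": 0, "ry": 0, "rz": -0.073, "claw": 0.36},
  {"dx": 0, "dy": 0, "dz": 0, "rx": 0, "ry": 0, "rz": -0.073, "claw": 0.36},
  {"dx": 0, "dy": 0, "dz": 0, "rx": 0, "ry": 0, "rz": -0.073, "claw": 0.36},
  {"dx": -0.16, "dy": -0.34, "dz": 0, "rx": 0, "ry": 0, "rz": 0, "claw": 0.36},
  {"dx": -0.16, "dy": -0.34, "dz": 0, "rx": 0, "ry": 0, "rz": 0, "claw": 0.36},
], grip_force=20)

```text
time_s: 1.5
ee_pos: [0.2755, 0.4244, 0.2221]
eef_rot: [-3.141, -0.0, -3.14]
force: [0.4, 0.1, 0.3]
grip_width: 0.0603
grip_force: 0.0
```

Request:
step_arm([
  {"dx": -0.168, "dy": -0.362, "dz": 0, "rx": 0, "ry": 0, "rz": 0, "claw": 0.36},
  {"dx": -0.168, "dy": -0.362, "dz": 0, "rx": 0, "ry": 0, "rz": 0, "claw": 0.36},
  {"dx": -0.168, "dy": -0.362, "dz": 0, "rx": 0, "ry": 0, "rz": 0, "claw": 0.36},
  {"dx": -0.168, "dy": -0.362, "dz": 0, "rx": 0, "ry": 0, "rz": 0, "claw": 0.36},
  {"dx": -0.168, "dy": -0.362, "dz": 0, "rx": 0, "ry": 0, "rz": 0, "claw": 0.36},
  {"dx": -0.168, "dy": -0.362, "dz": 0, "rx": 0, "ry": 0, "rz": 0, "claw": 0.36},
  {"dx": -0.168, "dy": -0.362, "dz": 0, "rx": 0, "ry": 0, "rz": 0, "claw": 0.36},
  {"dx": -0.168, "dy": -0.362, "dz": 0, "rx": 0, "ry": 0, "rz": 0, "claw": 0.36},
  {"dx": -0.168, "dy": -0.362, "dz": 0.2, "rx": 0, "ry": 0, "rz": 0, "claw": 0.36},
  {"dx": -0.168, "dy": -0.362, "dz": 0.2, "rx": 0, "ry": 0, "rz": 0, "claw": 0.36},
])

```text
time_s: 2.5
ee_pos: [0.4442, 0.0615, 0.1824]
eef_rot: [3.141, 0.002, 3.141]
force: [1.2, 1.0, -0.3]
grip_width: 0.0605
grip_force: 0.0
```

```bash
cat >> h.py <<'E'
from scipy.spatial.transform import Rotation as Ro
def wcloud():
    o=telemetry.get_obs(); p=viewer.camera('wrist'); z=p['z_map']; v,u=np.mgrid[:z.shape[0],:z.shape[1]]
    c=np.stack([(u-p['cx'])/p['fx']*z,(v-p['cy'])/p['fy']*z,z],-1)
    M=np.array(p['tool_from_camera']); t=c@M[:3,:3].T+M[:3,3]
    W=t@Ro.from_euler('xyz',o['eef_rot']).as_matrix().T+o['ee_pos']; W[z<=0]=np.nan
    return p,W,o
def close(c,r=.035):
    p,W,o=wcloud(); q=W.reshape(-1,3); q=q[~np.isnan(q[:,0])]; q=q[q[:,2]<o['ee_pos'][2]-.025]
    q=fit(q,c,r,.004,.1); h=np.percentile(q[:,2],99); t=q[q[:,2]>h-.004]
    b=cv2.minEnclosingCircle((t[:,:2]*1000).astype(np.float32))
    print('tcp',o['ee_pos'].round(4),'h',h.round(4),'topmean',t[:,:2].mean(0).round(4),'circ',np.round(b[0],1),round(b[1],1),len(t))
    return p,W
E
python3 - <<'E'
from h import *
p,W=close((.4435,.0625)); save(p,'w1')
E
```

```text
tcp [0.4442 0.0615 0.1824] h 0.0606 topmean [0.4446 0.0626] circ [444.8  62.9] 7.4 168
```

View pics/w1.png

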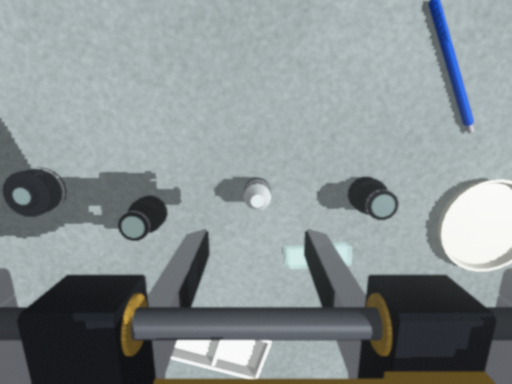

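The wrist view shows the objective at (257,193), centred between the fingers, and its height comes out right at 60.6 mm. I'll descend and grip.

Request:
step_arm([
  {"dx": 0, "dy": 0.013, "dz": 0.35, "rx": 0, "ry": 0, "rz": 0, "claw": 0.36},
  {"dx": 0, "dy": 0, "dz": 0.35, "rx": 0, "ry": 0, "rz": 0, "claw": 0.36},
  {"dx": 0, "dy": 0, "dz": 0.35, "rx": 0, "ry": 0, "rz": 0, "claw": 0.36},
  {"dx": 0, "dy": 0, "dz": 0.25, "rx": 0, "ry": 0, "rz": 0, "claw": 0.36},
  {"dx": 0, "dy": 0, "dz": 0.134, "rx": 0, "ry": 0, "rz": 0, "claw": 0.36},
  {"dx": 0, "dy": 0, "dz": 0, "rx": 0, "ry": 0, "rz": 0, "claw": 0.6},
  {"dx": 0, "dy": 0, "dz": 0, "rx": 0, "ry": 0, "rz": 0, "claw": 1},
  {"dx": 0, "dy": 0, "dz": 0, "rx": 0, "ry": 0, "rz": 0, "claw": 1},
  {"dx": 0, "dy": 0, "dz": 0, "rx": 0, "ry": 0, "rz": 0, "claw": 1},
  {"dx": 0, "dy": 0, "dz": 0, "rx": 0, "ry": 0, "rz": 0, "claw": 1},
], grip_force=20)

```text
time_s: 3.55
ee_pos: [0.444, 0.0644, 0.0398]
eef_rot: [3.142, 0.001, 3.142]
force: [0.2, -0.6, 4.3]
grip_width: 0.0273
grip_force: 20.0
```

Request:
step_arm([
  {"dx": 0, "dy": 0, "dz": -0.2, "rx": 0, "ry": 0, "rz": 0, "claw": 1},
  {"dx": 0, "dy": 0, "dz": -0.3, "rx": 0, "ry": 0, "rz": 0, "claw": 1},
  {"dx": 0, "dy": 0, "dz": -0.3, "rx": 0, "ry": 0, "rz": 0, "claw": 1},
  {"dx": -0.2, "dy": -0.04, "dz": 0, "rx": 0, "ry": 0, "rz": 0, "claw": 1},
  {"dx": -0.4, "dy": -0.04, "dz": 0, "rx": 0, "ry": 0, "rz": 0, "claw": 1},
  {"dx": -0.4, "dy": -0.04, "dz": 0, "rx": 0, "ry": 0, "rz": 0, "claw": 1},
  {"dx": -0.4, "dy": -0.04, "dz": 0, "rx": 0, "ry": 0, "rz": 0, "claw": 1},
  {"dx": -0.4, "dy": -0.04, "dz": 0, "rx": 0, "ry": 0, "rz": 0, "claw": 1},
  {"dx": -0.333, "dy": -0.028, "dz": 0, "rx": 0, "ry": 0, "rz": 0, "claw": 1},
])

```text
time_s: 4.45
ee_pos: [0.6584, 0.0412, 0.1189]
eef_rot: [-3.142, 0.0, 3.141]
force: [0.3, -0.4, -1.2]
grip_width: 0.0274
grip_force: 20.0
```

```bash
python3 - <<'E'
from h import *
p,W,o=wcloud(); save(p,'w2'); print(o['ee_pos'],o['grip_width'])
q=W.reshape(-1,3); q=q[~np.isnan(q[:,0])]
q=q[(q[:,2]>.017)&(q[:,2]<.027)&(abs(q[:,0]-.649)<.08)&(abs(q[:,1]-.014)<.09)]
b=cv2.minAreaRect((q[:,:2]*1000).astype(np.float32)); print(len(q),b)
E
```

```text
[0.65841253 0.04122796 0.11893048] 0.02737362770836462
1980 ((649.5349731445312, 13.756179809570312), (121.12568664550781, 64.38666534423828), 72.39407348632812)
```

View pics/w2.png

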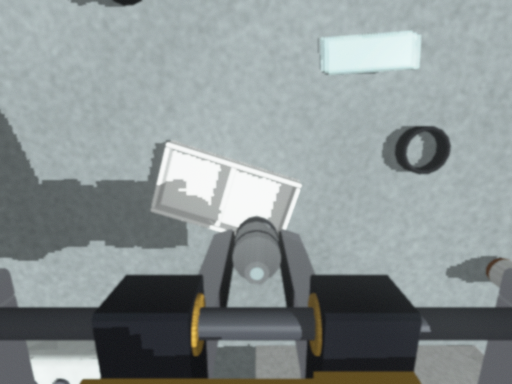

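The wrist view shows the objective held upright at (257,250), over the right-hand bay, with the tray confirmed at (649.5, 13.8) mm. I'll lower it.

Request:
step_arm([
  {"dx": 0, "dy": 0, "dz": 0.3, "rx": 0, "ry": 0, "rz": 0, "claw": 1},
  {"dx": 0, "dy": 0, "dz": 0.3, "rx": 0, "ry": 0, "rz": 0, "claw": 1},
  {"dx": 0, "dy": 0, "dz": 0.1, "rx": 0, "ry": 0, "rz": 0, "claw": 1},
  {"dx": 0, "dy": 0, "dz": 0.03, "rx": 0, "ry": 0, "rz": 0, "claw": 1},
  {"dx": 0, "dy": 0, "dz": 0.015, "rx": 0, "ry": 0, "rz": 0, "claw": 1},
  {"dx": 0, "dy": 0, "dz": 0, "rx": 0, "ry": 0, "rz": 0, "claw": 1},
])

```text
time_s: 5.1
ee_pos: [0.6574, 0.0416, 0.046]
eef_rot: [3.142, 0.002, 3.142]
force: [-0.1, -0.1, 0.4]
grip_width: 0.0269
grip_force: 20.0
```

Request:
step_arm([
  {"dx": 0, "dy": 0, "dz": 0.01, "rx": 0, "ry": 0, "rz": 0, "claw": 1},
  {"dx": 0, "dy": 0, "dz": 0, "rx": 0, "ry": 0, "rz": 0, "claw": 1},
])

```text
time_s: 5.3
ee_pos: [0.6571, 0.0416, 0.0443]
eef_rot: [-3.142, 0.001, 3.141]
force: [0.4, 0.2, -1.2]
grip_width: 0.0277
grip_force: 20.0
```

```bash
python3 - <<'E'
from h import *
for i in range(2):
  o=telemetry.get_obs(); print(o['ee_pos'].round(4),o['force'].round(1)); viewer.camera('wrist')
E
```

```text
[0.6571 0.0416 0.0443] [ 0.4  0.2 -1.2]
[0.657  0.0415 0.0441] [ 0.3  0.4 -0.4]
```

Request:
step_arm([
  {"dx": 0, "dy": 0, "dz": 0.007, "rx": 0, "ry": 0, "rz": 0, "claw": 1},
  {"dx": 0, "dy": 0, "dz": 0, "rx": 0, "ry": 0, "rz": 0, "claw": 1},
])

```text
time_s: 5.6
ee_pos: [0.6571, 0.0416, 0.0438]
eef_rot: [-3.142, 0.001, 3.142]
force: [-2.6, -1.0, 5.5]
grip_width: 0.0278
grip_force: 20.0
```

Request:
step_arm([
  {"dx": 0, "dy": 0, "dz": 0, "rx": 0, "ry": 0, "rz": 0, "claw": 0.65},
  {"dx": 0, "dy": 0, "dz": 0, "rx": 0, "ry": 0, "rz": 0, "claw": 0.5},
  {"dx": 0, "dy": 0, "dz": 0, "rx": 0, "ry": 0, "rz": 0, "claw": 0.45},
  {"dx": 0, "dy": 0, "dz": -0.2, "rx": 0, "ry": 0, "rz": 0, "claw": 0.45},
  {"dx": 0, "dy": 0, "dz": -0.4, "rx": 0, "ry": 0, "rz": 0, "claw": 0.4},
  {"dx": 0, "dy": 0, "dz": -0.4, "rx": 0, "ry": 0, "rz": 0, "claw": 0.36},
  {"dx": 0.1, "dy": -0.4, "dz": 0, "rx": 0, "ry": 0, "rz": 0, "claw": 0.36},
  {"dx": 0.1, "dy": -0.4, "dz": 0, "rx": 0, "ry": 0, "rz": 0, "claw": 0.36},
  {"dx": 0.1, "dy": -0.4, "dz": 0, "rx": 0, "ry": 0, "rz": 0, "claw": 0.36},
  {"dx": 0.1, "dy": -0.4, "dz": 0, "rx": 0, "ry": 0, "rz": 0, "claw": 0.36},
])

```text
time_s: 6.6
ee_pos: [0.6162, -0.1198, 0.1429]
eef_rot: [-3.142, 0.0, -3.141]
force: [0.3, -0.4, -0.6]
grip_width: 0.0602
grip_force: 0.0
```

Request:
step_arm([
  {"dx": 0, "dy": -0.44, "dz": 0, "rx": 0, "ry": 0, "rz": 0, "claw": 0.36},
  {"dx": 0, "dy": -0.44, "dz": 0, "rx": 0, "ry": 0, "rz": 0, "claw": 0.36},
  {"dx": 0, "dy": 0, "dz": 0, "rx": 0, "ry": 0, "rz": 0, "claw": 0.36},
])

```text
time_s: 6.9
ee_pos: [0.616, -0.2113, 0.1426]
eef_rot: [-3.141, -0.0, 3.137]
force: [0.1, 0.9, 0.3]
grip_width: 0.0602
grip_force: 0.0
```

```bash
python3 - <<'E'
from h import *
p,W=close((.6165,-.2065)); save(p,'w3')
t=viewer.camera('top'); save(t,'top2'); S=world(t).reshape(-1,3)
q=fit(S,(.658,.041),.035,.05,.08); print('placed',q.mean(0),q[:,2].max(),len(q))
E
```

```text
tcp [ 0.616  -0.2113  0.1426] h 0.0607 topmean [ 0.6164 -0.2071] circ [ 616.8 -207. ] 7.4 223
placed [0.65413708 0.0409366  0.05799873] 0.0684003752720507 98
```

View pics/w3.png

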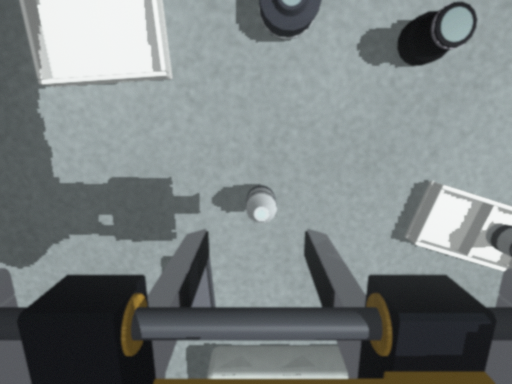

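The wrist view shows the target at (261,205), and the first objective standing in its bay at (505,238). I'll take a fresh TCP reading and then go down.

```bash
python3 - <<'E'
from h import *
close((.6165,-.2065)); print(telemetry.get_obs()['eef_rot'])
E
```

```text
tcp [ 0.6165 -0.207   0.1425] h 0.0607 topmean [ 0.6165 -0.207 ] circ [ 617.  -207.2] 7.4 221
[ 3.14126669e+00 -3.76219455e-04  3.14127090e+00]
```

Request:
step_arm([
  {"dx": 0, "dy": 0, "dz": 0.35, "rx": 0, "ry": 0, "rz": 0, "claw": 0.36},
  {"dx": 0, "dy": 0, "dz": 0.35, "rx": 0, "ry": 0, "rz": 0, "claw": 0.36},
  {"dx": 0, "dy": 0, "dz": 0.235, "rx": 0, "ry": 0, "rz": 0, "claw": 0.36},
  {"dx": 0, "dy": 0, "dz": 0.1, "rx": 0, "ry": 0, "rz": 0, "claw": 0.36},
  {"dx": 0, "dy": 0, "dz": 0, "rx": 0, "ry": 0, "rz": 0, "claw": 0.36},
  {"dx": 0, "dy": 0, "dz": 0, "rx": 0, "ry": 0, "rz": 0, "claw": 0.6},
  {"dx": 0, "dy": 0, "dz": 0, "rx": 0, "ry": 0, "rz": 0, "claw": 1},
  {"dx": 0, "dy": 0, "dz": 0, "rx": 0, "ry": 0, "rz": 0, "claw": 1},
  {"dx": 0, "dy": 0, "dz": 0, "rx": 0, "ry": 0, "rz": 0, "claw": 1},
  {"dx": 0, "dy": 0, "dz": 0, "rx": 0, "ry": 0, "rz": 0, "claw": 1},
])

```text
time_s: 8.05
ee_pos: [0.617, -0.2066, 0.0399]
eef_rot: [-3.141, 0.001, 3.141]
force: [-0.2, -0.3, 2.5]
grip_width: 0.0276
grip_force: 20.0
```

Request:
step_arm([
  {"dx": 0, "dy": 0, "dz": -0.2, "rx": 0, "ry": 0, "rz": 0, "claw": 1},
  {"dx": 0, "dy": 0, "dz": -0.3, "rx": 0, "ry": 0, "rz": 0, "claw": 1},
  {"dx": 0, "dy": 0, "dz": -0.3, "rx": 0, "ry": 0, "rz": 0, "claw": 1},
  {"dx": -0.04, "dy": 0.2, "dz": 0, "rx": 0, "ry": 0, "rz": 0, "claw": 1},
  {"dx": -0.05, "dy": 0.4, "dz": 0, "rx": 0, "ry": 0, "rz": 0, "claw": 1},
  {"dx": -0.05, "dy": 0.4, "dz": 0, "rx": 0, "ry": 0, "rz": 0, "claw": 1},
  {"dx": -0.05, "dy": 0.4, "dz": 0, "rx": 0, "ry": 0, "rz": 0, "claw": 1},
  {"dx": -0.04, "dy": 0.35, "dz": 0, "rx": 0, "ry": 0, "rz": 0, "claw": 1},
  {"dx": -0.01, "dy": 0.18, "dz": 0, "rx": 0, "ry": 0, "rz": 0, "claw": 1},
  {"dx": 0, "dy": 0, "dz": 0, "rx": 0, "ry": 0, "rz": 0, "claw": 1},
])

```text
time_s: 9.05
ee_pos: [0.6408, -0.0116, 0.1193]
eef_rot: [3.141, -0.0, -3.139]
force: [0.7, 0.5, -1.5]
grip_width: 0.027
grip_force: 20.0
```

Request:
step_arm([
  {"dx": 0, "dy": 0, "dz": 0, "rx": 0, "ry": 0, "rz": 0, "claw": 1},
  {"dx": 0, "dy": 0, "dz": 0, "rx": 0, "ry": 0, "rz": 0, "claw": 1},
])

```text
time_s: 9.25
ee_pos: [0.6407, -0.0149, 0.1193]
eef_rot: [-3.141, -0.0, 3.14]
force: [0.1, -0.4, -1.2]
grip_width: 0.0271
grip_force: 20.0
```

Request:
step_arm([
  {"dx": 0, "dy": 0, "dz": 0.3, "rx": 0, "ry": 0, "rz": 0, "claw": 1},
  {"dx": 0, "dy": 0, "dz": 0.3, "rx": 0, "ry": 0, "rz": 0, "claw": 1},
  {"dx": 0, "dy": 0, "dz": 0.1, "rx": 0, "ry": 0, "rz": 0, "claw": 1},
  {"dx": 0, "dy": 0, "dz": 0.03, "rx": 0, "ry": 0, "rz": 0, "claw": 1},
  {"dx": 0, "dy": 0, "dz": 0.015, "rx": 0, "ry": 0, "rz": 0, "claw": 1},
  {"dx": 0, "dy": 0, "dz": 0, "rx": 0, "ry": 0, "rz": 0, "claw": 1},
  {"dx": 0, "dy": 0, "dz": 0.01, "rx": 0, "ry": 0, "rz": 0, "claw": 1},
  {"dx": 0, "dy": 0, "dz": 0, "rx": 0, "ry": 0, "rz": 0, "claw": 1},
  {"dx": 0, "dy": 0, "dz": 0, "rx": 0, "ry": 0, "rz": 0, "claw": 1},
])

```text
time_s: 10.15
ee_pos: [0.641, -0.0134, 0.0443]
eef_rot: [-3.142, 0.001, 3.142]
force: [1.1, -0.3, -1.2]
grip_width: 0.0275
grip_force: 20.0
```

Request:
step_arm([
  {"dx": 0, "dy": 0, "dz": 0.008, "rx": 0, "ry": 0, "rz": 0, "claw": 1},
  {"dx": 0, "dy": 0, "dz": 0, "rx": 0, "ry": 0, "rz": 0, "claw": 1},
  {"dx": 0, "dy": 0, "dz": 0, "rx": 0, "ry": 0, "rz": 0, "claw": 1},
])

```text
time_s: 10.45
ee_pos: [0.6412, -0.0134, 0.0438]
eef_rot: [-3.142, 0.001, 3.142]
force: [-1.6, 0.8, 5.1]
grip_width: 0.0274
grip_force: 20.0
```

Request:
step_arm([
  {"dx": 0, "dy": 0, "dz": 0, "rx": 0, "ry": 0, "rz": 0, "claw": 0.65},
  {"dx": 0, "dy": 0, "dz": 0, "rx": 0, "ry": 0, "rz": 0, "claw": 0.53},
  {"dx": 0, "dy": 0, "dz": 0, "rx": 0, "ry": 0, "rz": 0, "claw": 0.53},
  {"dx": 0, "dy": 0, "dz": -0.2, "rx": 0, "ry": 0, "rz": 0, "claw": 0.53},
  {"dx": 0, "dy": 0, "dz": -0.4, "rx": 0, "ry": 0, "rz": 0, "claw": 0.53},
  {"dx": 0, "dy": 0, "dz": -0.4, "rx": 0, "ry": 0, "rz": 0, "claw": 0.36},
  {"dx": 0.2, "dy": -0.06, "dz": 0, "rx": 0, "ry": 0, "rz": 0, "claw": 0.3},
  {"dx": 0.4, "dy": -0.11, "dz": 0, "rx": 0, "ry": 0, "rz": 0, "claw": 0.3},
  {"dx": 0.4, "dy": -0.11, "dz": 0, "rx": 0, "ry": 0, "rz": 0, "claw": 0.3},
  {"dx": 0.4, "dy": -0.11, "dz": 0, "rx": 0, "ry": 0, "rz": 0, "claw": 0.3},
])

```text
time_s: 11.45
ee_pos: [0.4991, -0.0526, 0.1428]
eef_rot: [-3.142, -0.0, -3.141]
force: [0.7, -0.7, 0.9]
grip_width: 0.0661
grip_force: 0.0
```

Request:
step_arm([
  {"dx": 0.28, "dy": -0.11, "dz": 0, "rx": 0, "ry": 0, "rz": 0, "claw": 0.3},
  {"dx": 0, "dy": 0, "dz": 0, "rx": 0, "ry": 0, "rz": 0, "claw": 0.3},
  {"dx": 0, "dy": 0, "dz": 0, "rx": 0, "ry": 0, "rz": 0, "claw": 0.3},
  {"dx": 0, "dy": 0, "dz": 0, "rx": 0, "ry": 0, "rz": 0, "claw": 0.3},
])

```text
time_s: 11.85
ee_pos: [0.4736, -0.0633, 0.1431]
eef_rot: [-3.142, 0.0, -3.142]
force: [0.3, 0.4, 0.3]
grip_width: 0.0661
grip_force: 0.0
```

```bash
python3 - <<'E'
from h import *
p,W=close((.472,-.063)); save(p,'w4')
E
```

```text
tcp [ 0.4736 -0.0633  0.1431] h 0.0553 topmean [ 0.4729 -0.063 ] circ [473.5 -63.1] 15.6 976
```

View pics/w4.png

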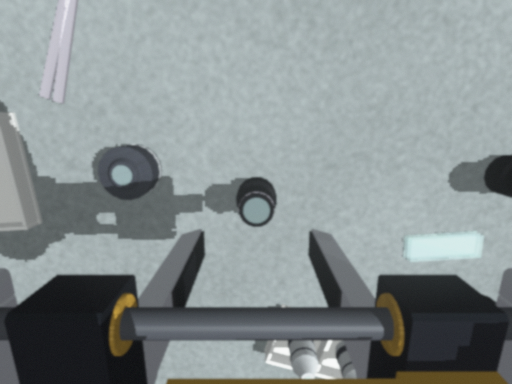

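The eyepiece is centred at (257,203). Both objectives stand in their bays, near (303,355) and (345,360).

Request:
step_arm([
  {"dx": 0, "dy": 0, "dz": 0.35, "rx": 0, "ry": 0, "rz": 0, "claw": 0.3},
  {"dx": 0, "dy": 0, "dz": 0.35, "rx": 0, "ry": 0, "rz": 0, "claw": 0.3},
  {"dx": 0, "dy": 0, "dz": 0.2, "rx": 0, "ry": 0, "rz": 0, "claw": 0.3},
  {"dx": 0, "dy": 0, "dz": 0.09, "rx": 0, "ry": 0, "rz": 0, "claw": 0.3},
  {"dx": 0, "dy": 0, "dz": 0, "rx": 0, "ry": 0, "rz": 0, "claw": 0.36},
  {"dx": 0, "dy": 0, "dz": 0, "rx": 0, "ry": 0, "rz": 0, "claw": 0.6},
  {"dx": 0, "dy": 0, "dz": 0, "rx": 0, "ry": 0, "rz": 0, "claw": 1},
  {"dx": 0, "dy": 0, "dz": 0, "rx": 0, "ry": 0, "rz": 0, "claw": 1},
  {"dx": 0, "dy": 0, "dz": 0, "rx": 0, "ry": 0, "rz": 0, "claw": 1},
  {"dx": 0, "dy": 0, "dz": 0, "rx": 0, "ry": 0, "rz": 0, "claw": 1},
])

```text
time_s: 12.9
ee_pos: [0.4731, -0.0634, 0.0445]
eef_rot: [-3.141, 0.001, 3.141]
force: [-0.8, -0.3, 5.1]
grip_width: 0.0298
grip_force: 20.0
```

Request:
step_arm([
  {"dx": 0, "dy": 0, "dz": -0.2, "rx": 0, "ry": 0, "rz": 0, "claw": 1},
  {"dx": 0, "dy": 0, "dz": -0.35, "rx": 0, "ry": 0, "rz": 0, "claw": 1},
  {"dx": 0, "dy": -0.2, "dz": -0.35, "rx": 0, "ry": 0, "rz": 0, "claw": 1},
  {"dx": 0, "dy": -0.4, "dz": 0, "rx": 0, "ry": 0, "rz": 0, "claw": 1},
  {"dx": 0, "dy": -0.4, "dz": 0, "rx": 0, "ry": 0, "rz": 0, "claw": 1},
  {"dx": 0, "dy": -0.4, "dz": 0, "rx": 0, "ry": 0, "rz": 0, "claw": 1},
  {"dx": 0, "dy": -0.4, "dz": 0, "rx": 0, "ry": 0, "rz": 0, "claw": 1},
  {"dx": -0.01, "dy": -0.4, "dz": 0, "rx": 0, "ry": 0, "rz": 0, "claw": 1},
  {"dx": -0.01, "dy": -0.4, "dz": 0, "rx": 0, "ry": 0, "rz": 0, "claw": 1},
  {"dx": -0.01, "dy": -0.23, "dz": 0, "rx": 0, "ry": 0, "rz": 0, "claw": 1},
])

```text
time_s: 13.9
ee_pos: [0.4752, -0.349, 0.1339]
eef_rot: [-3.141, -0.0, 3.14]
force: [0.8, 1.5, -0.5]
grip_width: 0.0303
grip_force: 20.0
```

Request:
step_arm([
  {"dx": 0, "dy": 0, "dz": 0, "rx": 0, "ry": 0, "rz": 0, "claw": 1},
  {"dx": 0, "dy": 0, "dz": 0, "rx": 0, "ry": 0, "rz": 0, "claw": 1},
  {"dx": 0, "dy": 0, "dz": 0, "rx": 0, "ry": 0, "rz": 0, "claw": 1},
])

```text
time_s: 14.2
ee_pos: [0.4758, -0.3455, 0.134]
eef_rot: [3.141, -0.0, -3.141]
force: [-0.1, -0.3, -1.7]
grip_width: 0.0298
grip_force: 20.0
```

```bash
python3 - <<'E'
from h import *
p,W,o=wcloud(); save(p,'w5'); print(o['ee_pos'],o['grip_width'])
q=W.reshape(-1,3); q=q[~np.isnan(q[:,0])]
q=q[(q[:,2]>.017)&(q[:,2]<.027)&(abs(q[:,0]-.45)<.08)&(abs(q[:,1]+.348)<.08)]
b=cv2.minAreaRect((q[:,:2]*1000).astype(np.float32)); print(len(q),b)
E
```

```text
[ 0.47583065 -0.34545476  0.13402565] 0.029803624872427333
1936 ((450.8319091796875, -348.2322692871094), (112.10933685302734, 112.2000503540039), 3.2590932846069336)
```

View pics/w5.png

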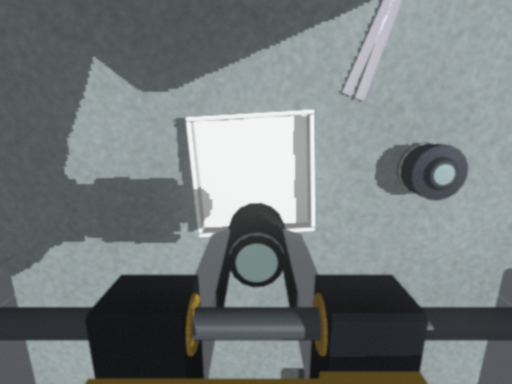

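The eyepiece is held upright over the near half of the square tray, which lies at (451, -348) mm. I'll lower it.

Request:
step_arm([
  {"dx": -0.01, "dy": -0.01, "dz": 0.3, "rx": 0, "ry": 0, "rz": 0, "claw": 1},
  {"dx": 0, "dy": 0, "dz": 0.3, "rx": 0, "ry": 0, "rz": 0, "claw": 1},
  {"dx": 0, "dy": 0, "dz": 0.15, "rx": 0, "ry": 0, "rz": 0, "claw": 1},
  {"dx": 0, "dy": 0, "dz": 0.07, "rx": 0, "ry": 0, "rz": 0, "claw": 1},
  {"dx": 0, "dy": 0, "dz": 0.02, "rx": 0, "ry": 0, "rz": 0, "claw": 1},
  {"dx": 0, "dy": 0, "dz": 0.01, "rx": 0, "ry": 0, "rz": 0, "claw": 1},
  {"dx": 0, "dy": 0, "dz": 0, "rx": 0, "ry": 0, "rz": 0, "claw": 1},
  {"dx": 0, "dy": 0, "dz": 0, "rx": 0, "ry": 0, "rz": 0, "claw": 1},
])

```text
time_s: 15.05
ee_pos: [0.4771, -0.3477, 0.0499]
eef_rot: [-3.141, 0.001, 3.141]
force: [0.3, 0.5, -1.4]
grip_width: 0.0299
grip_force: 20.0
```

Request:
step_arm([
  {"dx": 0, "dy": 0, "dz": 0.008, "rx": 0, "ry": 0, "rz": 0, "claw": 1},
  {"dx": 0, "dy": 0, "dz": 0.005, "rx": 0, "ry": 0, "rz": 0, "claw": 1},
  {"dx": 0, "dy": 0, "dz": 0, "rx": 0, "ry": 0, "rz": 0, "claw": 1},
])

```text
time_s: 15.35
ee_pos: [0.477, -0.3476, 0.0486]
eef_rot: [-3.141, 0.001, 3.141]
force: [-1.6, 0.9, 6.5]
grip_width: 0.0302
grip_force: 20.0
```

Request:
step_arm([
  {"dx": 0, "dy": 0, "dz": 0, "rx": 0, "ry": 0, "rz": 0, "claw": 0.6},
  {"dx": 0, "dy": 0, "dz": 0, "rx": 0, "ry": 0, "rz": 0, "claw": 0.47},
  {"dx": 0, "dy": 0, "dz": 0, "rx": 0, "ry": 0, "rz": 0, "claw": 0.47},
  {"dx": 0, "dy": 0, "dz": -0.2, "rx": 0, "ry": 0, "rz": 0, "claw": 0.47},
  {"dx": 0, "dy": 0, "dz": -0.4, "rx": 0, "ry": 0, "rz": 0, "claw": 0.47},
  {"dx": 0, "dy": 0, "dz": -0.35, "rx": 0, "ry": 0, "rz": 0, "claw": 0.36},
  {"dx": 0.02, "dy": 0.2, "dz": 0, "rx": 0, "ry": 0, "rz": 0, "claw": 0.3},
  {"dx": 0.02, "dy": 0.4, "dz": 0, "rx": 0, "ry": 0, "rz": 0, "claw": 0.3},
  {"dx": 0.02, "dy": 0.4, "dz": 0, "rx": 0, "ry": 0, "rz": 0, "claw": 0.3},
  {"dx": 0.02, "dy": 0.4, "dz": 0, "rx": 0, "ry": 0, "rz": 0, "claw": 0.3},
])

```text
time_s: 16.35
ee_pos: [0.4684, -0.2061, 0.1427]
eef_rot: [3.142, -0.0, 3.141]
force: [1.3, -0.1, -1.2]
grip_width: 0.0656
grip_force: 0.0
```

Request:
step_arm([
  {"dx": 0.02, "dy": 0.4, "dz": 0, "rx": 0, "ry": 0, "rz": 0, "claw": 0.3},
  {"dx": 0.02, "dy": 0.4, "dz": 0, "rx": 0, "ry": 0, "rz": 0, "claw": 0.3},
  {"dx": 0.02, "dy": 0.45, "dz": 0, "rx": 0, "ry": 0, "rz": 0, "claw": 0.3},
  {"dx": 0.02, "dy": 0.45, "dz": 0, "rx": 0, "ry": 0, "rz": 0, "claw": 0.3},
  {"dx": 0.02, "dy": 0.45, "dz": 0, "rx": 0, "ry": 0, "rz": 0, "claw": 0.3},
  {"dx": 0.02, "dy": 0.45, "dz": 0, "rx": 0, "ry": 0, "rz": 0, "claw": 0.3},
  {"dx": 0.02, "dy": 0.45, "dz": 0, "rx": 0, "ry": 0, "rz": 0, "claw": 0.3},
  {"dx": 0.02, "dy": 0.45, "dz": 0, "rx": 0, "ry": 0, "rz": 0, "claw": 0.3},
  {"dx": 0.02, "dy": 0.3, "dz": 0, "rx": 0, "ry": 0, "rz": 0, "claw": 0.3},
  {"dx": 0.005, "dy": 0.145, "dz": 0, "rx": 0, "ry": 0, "rz": 0, "claw": 0.3},
])

```text
time_s: 17.35
ee_pos: [0.4499, 0.1892, 0.1427]
eef_rot: [3.141, -0.0, -3.139]
force: [-0.5, -0.1, 0.2]
grip_width: 0.0657
grip_force: 0.0
```

Request:
step_arm([
  {"dx": 0, "dy": 0, "dz": 0, "rx": 0, "ry": 0, "rz": 0, "claw": 0.3},
  {"dx": 0, "dy": 0, "dz": 0, "rx": 0, "ry": 0, "rz": 0, "claw": 0.3},
  {"dx": 0, "dy": 0, "dz": 0, "rx": 0, "ry": 0, "rz": 0, "claw": 0.3},
])

```text
time_s: 17.65
ee_pos: [0.4506, 0.1859, 0.1427]
eef_rot: [-3.141, -0.0, 3.14]
force: [0.7, 0.2, -0.3]
grip_width: 0.066
grip_force: 0.0
```

```bash
python3 - <<'E'
from h import *
p,W=close((.4505,.1865))
W=world(viewer.camera('top')).reshape(-1,3)
for c in((.477,-.347),(.658,.041),(.641,-.014)):
    q=fit(W,c,.04,.05,.08); print(q.mean(0).round(4),q[:,2].max(),len(q))
E
```

```text
tcp [0.4506 0.1859 0.1427] h 0.0551 topmean [0.4505 0.1872] circ [451.1 187.2] 15.6 976
[ 0.4754 -0.3458  0.0584] 0.06356879323814912 177
[0.6542 0.0412 0.0578] 0.06809587746458395 97
[ 0.6373 -0.0132  0.0582] 0.06703432608824847 96
```

All placed pieces stand at the right height. I'll go down on the second eyepiece.

Request:
step_arm([
  {"dx": 0, "dy": 0.01, "dz": 0.35, "rx": 0, "ry": 0, "rz": 0, "claw": 0.3},
  {"dx": 0, "dy": 0, "dz": 0.35, "rx": 0, "ry": 0, "rz": 0, "claw": 0.3},
  {"dx": 0, "dy": 0, "dz": 0.2, "rx": 0, "ry": 0, "rz": 0, "claw": 0.3},
  {"dx": 0, "dy": 0, "dz": 0.085, "rx": 0, "ry": 0, "rz": 0, "claw": 0.3},
  {"dx": 0, "dy": 0, "dz": 0, "rx": 0, "ry": 0, "rz": 0, "claw": 0.36},
  {"dx": 0, "dy": 0, "dz": 0, "rx": 0, "ry": 0, "rz": 0, "claw": 0.6},
  {"dx": 0, "dy": 0, "dz": 0, "rx": 0, "ry": 0, "rz": 0, "claw": 1},
  {"dx": 0, "dy": 0, "dz": 0, "rx": 0, "ry": 0, "rz": 0, "claw": 1},
  {"dx": 0, "dy": 0, "dz": 0, "rx": 0, "ry": 0, "rz": 0, "claw": 1},
  {"dx": 0, "dy": 0, "dz": 0, "rx": 0, "ry": 0, "rz": 0, "claw": 1},
])

```text
time_s: 18.75
ee_pos: [0.4506, 0.1882, 0.0447]
eef_rot: [3.141, 0.001, 3.142]
force: [0.1, -1.1, 4.5]
grip_width: 0.0299
grip_force: 20.0
```

Request:
step_arm([
  {"dx": 0, "dy": 0, "dz": -0.2, "rx": 0, "ry": 0, "rz": 0, "claw": 1},
  {"dx": 0, "dy": 0, "dz": -0.35, "rx": 0, "ry": 0, "rz": 0, "claw": 1},
  {"dx": 0, "dy": -0.2, "dz": -0.35, "rx": 0, "ry": 0, "rz": 0, "claw": 1},
  {"dx": 0.02, "dy": -0.4, "dz": 0, "rx": 0, "ry": 0, "rz": 0, "claw": 1},
  {"dx": 0.02, "dy": -0.4, "dz": 0, "rx": 0, "ry": 0, "rz": 0, "claw": 1},
  {"dx": 0.02, "dy": -0.4, "dz": 0, "rx": 0, "ry": 0, "rz": 0, "claw": 1},
  {"dx": 0.02, "dy": -0.4, "dz": 0, "rx": 0, "ry": 0, "rz": 0, "claw": 1},
  {"dx": 0.02, "dy": -0.4, "dz": 0, "rx": 0, "ry": 0, "rz": 0, "claw": 1},
  {"dx": 0.02, "dy": -0.4, "dz": 0, "rx": 0, "ry": 0, "rz": 0, "claw": 1},
  {"dx": 0.02, "dy": -0.4, "dz": 0, "rx": 0, "ry": 0, "rz": 0, "claw": 1},
])

```text
time_s: 19.75
ee_pos: [0.4359, -0.1135, 0.1344]
eef_rot: [-3.142, 0.0, 3.142]
force: [1.3, -0.7, -0.8]
grip_width: 0.0301
grip_force: 20.0
```

Request:
step_arm([
  {"dx": 0.02, "dy": -0.4, "dz": 0, "rx": 0, "ry": 0, "rz": 0, "claw": 1},
  {"dx": 0.02, "dy": -0.4, "dz": 0, "rx": 0, "ry": 0, "rz": 0, "claw": 1},
  {"dx": 0.02, "dy": -0.4, "dz": 0, "rx": 0, "ry": 0, "rz": 0, "claw": 1},
  {"dx": 0.02, "dy": -0.4, "dz": 0, "rx": 0, "ry": 0, "rz": 0, "claw": 1},
  {"dx": 0.02, "dy": -0.4, "dz": 0, "rx": 0, "ry": 0, "rz": 0, "claw": 1},
  {"dx": 0.02, "dy": -0.25, "dz": 0, "rx": 0, "ry": 0, "rz": 0, "claw": 1},
  {"dx": 0.02, "dy": -0.12, "dz": 0, "rx": 0, "ry": 0, "rz": 0, "claw": 1},
  {"dx": 0, "dy": 0, "dz": 0, "rx": 0, "ry": 0, "rz": 0, "claw": 1},
  {"dx": 0, "dy": 0, "dz": 0, "rx": 0, "ry": 0, "rz": 0, "claw": 1},
  {"dx": 0, "dy": 0, "dz": 0, "rx": 0, "ry": 0, "rz": 0, "claw": 1},
])

```text
time_s: 20.75
ee_pos: [0.4226, -0.3478, 0.1344]
eef_rot: [3.141, 0.0, -3.141]
force: [0.3, 0.3, -0.6]
grip_width: 0.0302
grip_force: 20.0
```

Request:
step_arm([
  {"dx": -0.02, "dy": -0.01, "dz": 0.3, "rx": 0, "ry": 0, "rz": 0, "claw": 1},
  {"dx": 0, "dy": 0, "dz": 0.3, "rx": 0, "ry": 0, "rz": 0, "claw": 1},
  {"dx": 0, "dy": 0, "dz": 0.15, "rx": 0, "ry": 0, "rz": 0, "claw": 1},
  {"dx": 0, "dy": 0, "dz": 0.07, "rx": 0, "ry": 0, "rz": 0, "claw": 1},
  {"dx": 0, "dy": 0, "dz": 0.02, "rx": 0, "ry": 0, "rz": 0, "claw": 1},
  {"dx": 0, "dy": 0, "dz": 0.01, "rx": 0, "ry": 0, "rz": 0, "claw": 1},
  {"dx": 0, "dy": 0, "dz": 0, "rx": 0, "ry": 0, "rz": 0, "claw": 1},
  {"dx": 0, "dy": 0, "dz": 0, "rx": 0, "ry": 0, "rz": 0, "claw": 1},
])

```text
time_s: 21.55
ee_pos: [0.4246, -0.3501, 0.05]
eef_rot: [-3.141, 0.001, 3.141]
force: [1.3, -0.6, -0.1]
grip_width: 0.0301
grip_force: 20.0
```

Request:
step_arm([
  {"dx": 0, "dy": 0, "dz": 0.007, "rx": 0, "ry": 0, "rz": 0, "claw": 1},
  {"dx": 0, "dy": 0, "dz": 0, "rx": 0, "ry": 0, "rz": 0, "claw": 1},
  {"dx": 0, "dy": 0, "dz": 0, "rx": 0, "ry": 0, "rz": 0, "claw": 1},
])

```text
time_s: 21.85
ee_pos: [0.4243, -0.35, 0.0488]
eef_rot: [-3.141, 0.0, 3.141]
force: [0.0, -0.3, 0.4]
grip_width: 0.0301
grip_force: 20.0
```

Request:
step_arm([
  {"dx": 0, "dy": 0, "dz": 0.006, "rx": 0, "ry": 0, "rz": 0, "claw": 1},
  {"dx": 0, "dy": 0, "dz": 0, "rx": 0, "ry": 0, "rz": 0, "claw": 1},
  {"dx": 0, "dy": 0, "dz": 0, "rx": 0, "ry": 0, "rz": 0, "claw": 1},
])

```text
time_s: 22.15
ee_pos: [0.4244, -0.3501, 0.0488]
eef_rot: [-3.141, 0.0, 3.141]
force: [-3.3, 2.8, 9.5]
grip_width: 0.0304
grip_force: 20.0
```

Request:
step_arm([
  {"dx": 0, "dy": 0, "dz": 0, "rx": 0, "ry": 0, "rz": 0, "claw": 0.6},
  {"dx": 0, "dy": 0, "dz": 0, "rx": 0, "ry": 0, "rz": 0, "claw": 0.47},
  {"dx": 0, "dy": 0, "dz": 0, "rx": 0, "ry": 0, "rz": 0, "claw": 0.47},
  {"dx": 0, "dy": 0, "dz": -0.2, "rx": 0, "ry": 0, "rz": 0, "claw": 0.47},
  {"dx": 0, "dy": 0, "dz": -0.4, "rx": 0, "ry": 0, "rz": 0, "claw": 0.47},
  {"dx": 0, "dy": 0, "dz": -0.35, "rx": 0, "ry": 0, "rz": 0, "claw": 0.3},
  {"dx": -0.04, "dy": 0.2, "dz": 0, "rx": 0, "ry": 0, "rz": 0, "claw": 0.15},
  {"dx": -0.05, "dy": 0.4, "dz": 0, "rx": 0, "ry": 0, "rz": 0, "claw": 0.15},
  {"dx": -0.05, "dy": 0.4, "dz": 0, "rx": 0, "ry": 0, "rz": 0, "claw": 0.15},
  {"dx": -0.05, "dy": 0.4, "dz": 0, "rx": 0, "ry": 0, "rz": 0, "claw": 0.15},
])

```text
time_s: 23.15
ee_pos: [0.4431, -0.2085, 0.1429]
eef_rot: [3.142, -0.0, 3.141]
force: [0.0, -0.4, 0.2]
grip_width: 0.0798
grip_force: 0.0
```

Request:
step_arm([
  {"dx": -0.02, "dy": 0.27, "dz": 0, "rx": 0, "ry": 0, "rz": 0, "claw": 0.15},
  {"dx": 0, "dy": 0, "dz": 0, "rx": 0, "ry": 0, "rz": 0, "claw": 0.15},
  {"dx": 0, "dy": 0, "dz": 0, "rx": 0, "ry": 0, "rz": 0, "claw": 0.15},
  {"dx": 0, "dy": 0, "dz": 0, "rx": 0, "ry": 0, "rz": 0, "claw": 0.15},
])

```text
time_s: 23.55
ee_pos: [0.4453, -0.1837, 0.1429]
eef_rot: [-3.141, 0.0, 3.141]
force: [-0.3, -0.1, -0.2]
grip_width: 0.0798
grip_force: 0.0
```

```bash
python3 - <<'E'
from h import *
p,W=close((.4455,-.1833)); save(p,'w6')
E
```

```text
tcp [ 0.4453 -0.1837  0.1429] h 0.037 topmean [ 0.4452 -0.1832] circ [ 445.7 -183.2] 13.9 632
```

View pics/w6.png

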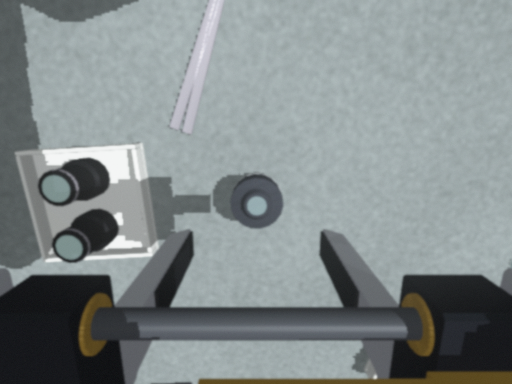

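Both eyepieces stand in the square tray. The condenser is at (257,203), centred.

Request:
step_arm([
  {"dx": 0, "dy": 0, "dz": 0.4, "rx": 0, "ry": 0, "rz": 0, "claw": 0.15},
  {"dx": 0, "dy": 0, "dz": 0.4, "rx": 0, "ry": 0, "rz": 0, "claw": 0.15},
  {"dx": 0, "dy": 0, "dz": 0.24, "rx": 0, "ry": 0, "rz": 0, "claw": 0.15},
  {"dx": 0, "dy": 0, "dz": 0.1, "rx": 0, "ry": 0, "rz": 0, "claw": 0.15},
  {"dx": 0, "dy": 0, "dz": 0, "rx": 0, "ry": 0, "rz": 0, "claw": 0.2},
  {"dx": 0, "dy": 0, "dz": 0, "rx": 0, "ry": 0, "rz": 0, "claw": 0.4},
  {"dx": 0, "dy": 0, "dz": 0, "rx": 0, "ry": 0, "rz": 0, "claw": 1},
  {"dx": 0, "dy": 0, "dz": 0, "rx": 0, "ry": 0, "rz": 0, "claw": 1},
  {"dx": 0, "dy": 0, "dz": 0, "rx": 0, "ry": 0, "rz": 0, "claw": 1},
  {"dx": 0, "dy": 0, "dz": 0, "rx": 0, "ry": 0, "rz": 0, "claw": 1},
], grip_force=25)

```text
time_s: 24.6
ee_pos: [0.4457, -0.1831, 0.0297]
eef_rot: [-3.141, 0.001, -3.142]
force: [-1.5, 0.6, 7.2]
grip_width: 0.0491
grip_force: 25.0
```

Request:
step_arm([
  {"dx": 0, "dy": 0, "dz": -0.2, "rx": 0, "ry": 0, "rz": 0, "claw": 1},
  {"dx": 0, "dy": 0, "dz": -0.35, "rx": 0, "ry": 0, "rz": 0, "claw": 1},
  {"dx": 0, "dy": 0.2, "dz": -0.35, "rx": 0, "ry": 0, "rz": 0, "claw": 1},
  {"dx": -0.035, "dy": 0.4, "dz": 0, "rx": 0, "ry": 0, "rz": 0, "claw": 1},
  {"dx": -0.035, "dy": 0.4, "dz": 0, "rx": 0, "ry": 0, "rz": 0, "claw": 1},
  {"dx": -0.035, "dy": 0.4, "dz": 0, "rx": 0, "ry": 0, "rz": 0, "claw": 1},
  {"dx": -0.035, "dy": 0.4, "dz": 0, "rx": 0, "ry": 0, "rz": 0, "claw": 1},
  {"dx": -0.035, "dy": 0.4, "dz": 0, "rx": 0, "ry": 0, "rz": 0, "claw": 1},
  {"dx": -0.035, "dy": 0.4, "dz": 0, "rx": 0, "ry": 0, "rz": 0, "claw": 1},
  {"dx": -0.035, "dy": 0.4, "dz": 0, "rx": 0, "ry": 0, "rz": 0, "claw": 1},
])

```text
time_s: 25.6
ee_pos: [0.4696, 0.1188, 0.1191]
eef_rot: [3.142, 0.0, 3.142]
force: [0.1, -0.2, -1.2]
grip_width: 0.0493
grip_force: 25.0
```

Request:
step_arm([
  {"dx": -0.035, "dy": 0.4, "dz": 0, "rx": 0, "ry": 0, "rz": 0, "claw": 1},
  {"dx": -0.035, "dy": 0.4, "dz": 0, "rx": 0, "ry": 0, "rz": 0, "claw": 1},
  {"dx": -0.035, "dy": 0.4, "dz": 0, "rx": 0, "ry": 0, "rz": 0, "claw": 1},
  {"dx": -0.035, "dy": 0.4, "dz": 0, "rx": 0, "ry": 0, "rz": 0, "claw": 1},
  {"dx": -0.02, "dy": 0.35, "dz": 0, "rx": 0, "ry": 0, "rz": 0, "claw": 1},
  {"dx": -0.01, "dy": 0.18, "dz": 0, "rx": 0, "ry": 0, "rz": 0, "claw": 1},
  {"dx": 0, "dy": 0, "dz": 0, "rx": 0, "ry": 0, "rz": 0, "claw": 1},
  {"dx": 0, "dy": 0, "dz": 0, "rx": 0, "ry": 0, "rz": 0, "claw": 1},
  {"dx": 0, "dy": 0, "dz": 0, "rx": 0, "ry": 0, "rz": 0, "claw": 1},
])

```text
time_s: 26.5
ee_pos: [0.4869, 0.3292, 0.1189]
eef_rot: [-3.141, -0.0, 3.141]
force: [-0.2, 0.3, -1.2]
grip_width: 0.0491
grip_force: 25.0
```

```bash
python3 - <<'E'
from h import *
p,W,o=wcloud(); save(p,'w7'); print(o['ee_pos'],o['grip_width'])
q=W.reshape(-1,3); q=q[~np.isnan(q[:,0])]
q=q[(q[:,2]>.009)&(q[:,2]<.018)&(np.hypot(q[:,0]-.488,q[:,1]-.33)<.07)]
f=least_squares(lambda x:np.hypot(q[:,0]-x[0],q[:,1]-x[1])-.054,[.488,.33],loss='soft_l1',f_scale=.002); print(len(q),f.x,np.abs(f.fun).mean())
E
```

```text
[0.48686194 0.32917958 0.11892166] 0.04906141010999381
1106 [0.48904406 0.33042485] 0.0010601800600556544
```

View pics/w7.png

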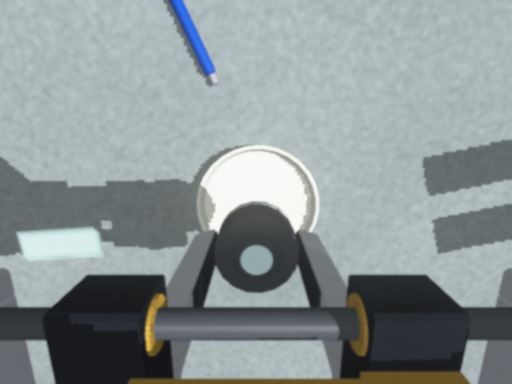

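The condenser is held over the dish, which I measured at (488.5, 330) mm. I'll lower it.

Request:
step_arm([
  {"dx": -0.015, "dy": 0.01, "dz": 0.3, "rx": 0, "ry": 0, "rz": 0, "claw": 1},
  {"dx": 0, "dy": 0, "dz": 0.3, "rx": 0, "ry": 0, "rz": 0, "claw": 1},
  {"dx": 0, "dy": 0, "dz": 0.15, "rx": 0, "ry": 0, "rz": 0, "claw": 1},
  {"dx": 0, "dy": 0, "dz": 0.06, "rx": 0, "ry": 0, "rz": 0, "claw": 1},
  {"dx": 0, "dy": 0, "dz": 0.02, "rx": 0, "ry": 0, "rz": 0, "claw": 1},
  {"dx": 0, "dy": 0, "dz": 0.01, "rx": 0, "ry": 0, "rz": 0, "claw": 1},
  {"dx": 0, "dy": 0, "dz": 0, "rx": 0, "ry": 0, "rz": 0, "claw": 1},
  {"dx": 0, "dy": 0, "dz": 0, "rx": 0, "ry": 0, "rz": 0, "claw": 1},
])

```text
time_s: 27.35
ee_pos: [0.4887, 0.3313, 0.0358]
eef_rot: [3.141, 0.001, 3.142]
force: [0.9, -0.3, -0.9]
grip_width: 0.0488
grip_force: 25.0
```

Request:
step_arm([
  {"dx": 0, "dy": 0, "dz": 0.008, "rx": 0, "ry": 0, "rz": 0, "claw": 1},
  {"dx": 0, "dy": 0, "dz": 0, "rx": 0, "ry": 0, "rz": 0, "claw": 1},
  {"dx": 0, "dy": 0, "dz": 0, "rx": 0, "ry": 0, "rz": 0, "claw": 1},
])

```text
time_s: 27.65
ee_pos: [0.4884, 0.3311, 0.0342]
eef_rot: [3.142, 0.0, 3.141]
force: [0.3, -0.3, -1.7]
grip_width: 0.0488
grip_force: 25.0
```

Request:
step_arm([
  {"dx": 0, "dy": 0, "dz": 0.006, "rx": 0, "ry": 0, "rz": 0, "claw": 1},
  {"dx": 0, "dy": 0, "dz": 0, "rx": 0, "ry": 0, "rz": 0, "claw": 1},
  {"dx": 0, "dy": 0, "dz": 0, "rx": 0, "ry": 0, "rz": 0, "claw": 1},
])

```text
time_s: 27.95
ee_pos: [0.4884, 0.3312, 0.0338]
eef_rot: [3.141, 0.0, 3.141]
force: [-0.9, -0.7, 3.2]
grip_width: 0.0488
grip_force: 25.0
```

Contact. I'll release, lift and check.

Request:
step_arm([
  {"dx": 0, "dy": 0, "dz": 0, "rx": 0, "ry": 0, "rz": 0, "claw": 0.4},
  {"dx": 0, "dy": 0, "dz": 0, "rx": 0, "ry": 0, "rz": 0, "claw": 0.28},
  {"dx": 0, "dy": 0, "dz": 0, "rx": 0, "ry": 0, "rz": 0, "claw": 0.28},
  {"dx": 0, "dy": 0, "dz": -0.2, "rx": 0, "ry": 0, "rz": 0, "claw": 0.28},
  {"dx": 0, "dy": 0, "dz": -0.4, "rx": 0, "ry": 0, "rz": 0, "claw": 0.28},
  {"dx": 0, "dy": 0, "dz": -0.4, "rx": 0, "ry": 0, "rz": 0, "claw": 0.28},
  {"dx": 0.3, "dy": 0, "dz": -0.3, "rx": 0, "ry": 0, "rz": 0, "claw": 0.28},
  {"dx": 0.3, "dy": 0.2, "dz": -0.2, "rx": 0, "ry": 0, "rz": 0, "claw": 0.28},
  {"dx": 0, "dy": 0, "dz": 0, "rx": 0, "ry": 0, "rz": 0, "claw": 0.28},
  {"dx": 0, "dy": 0, "dz": 0, "rx": 0, "ry": 0, "rz": 0, "claw": 0.28},
])

```text
time_s: 28.95
ee_pos: [0.4282, 0.3514, 0.1838]
eef_rot: [3.141, 0.001, -3.141]
force: [-0.8, 0.3, -0.7]
grip_width: 0.0675
grip_force: 0.0
```

```bash
python3 - <<'E'
from h import *
s=viewer.camera('scene'); cv2.imwrite('pics/s2.png',cv2.resize(s['img'][120:270,70:400,::-1],None,fx=2.4,fy=2.4,interpolation=2))
close((.4885,.331),.03)
E
```

```text
tcp [0.4285 0.3509 0.1831] h 0.0408 topmean [0.4876 0.3317] circ [488.4 331.9] 13.9 440
```

View pics/s2.png

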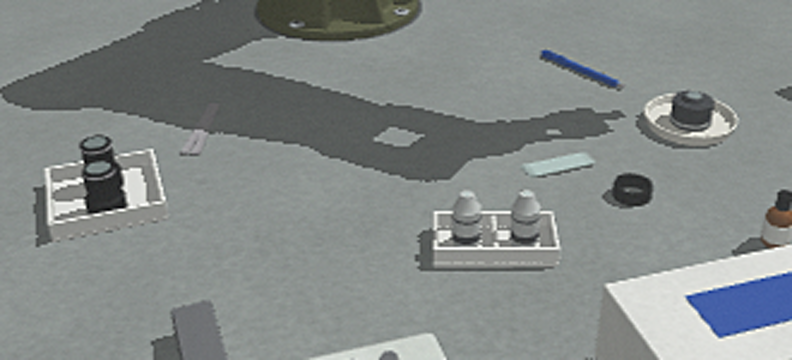

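All five are upright in place: eyepieces at (97,170), objectives at (466,215) and (525,215), condenser at (692,110).

```bash
python3 -c "
from station import hand_in
print(hand_in())"
```

```text
the job is handed in; nothing more can be done
None
```

The job is done and handed in at about 29 s of the 131 s allowed: both objectives, both eyepieces and the condenser stand upright in their trays, and the last scene picture shows all five in place.

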